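# Ease open the sprung torch case and lay the torch out

### The arm

A 7-joint arm with a two-finger parallel gripper is mounted at the origin on a cart in front of the work surface, level with it; the furniture and walls round the work are solid. World frame = base frame: x ahead of the robot, y to its left, z up, the work surface at z = 0. Lengths are in m, angles in rad, forces in N, time in s.
With the tool pointing down it reaches from about 0.425 to 0.825 m from the base axis. Payload 3.6 kg.
Tool frame: the origin (TCP) lies at the very end of the fingers, on their centre line; the grasp point (between the pads) lies 19 mm behind it; z points along the fingers, y is the line along which they close (so a half turn about z gives the same grasp; the last joint's range is limited). The gripper opens to 93 mm and grips with 3 to 60 N. Pads are 15 mm wide; open, the fingers measure 128 mm over their backs; the gripper's body (75 mm by 188 mm) begins 65 mm behind the grasp point.
Start: joints at [-1.248, 0.615, -0.013, 1.423, 0.008, 1.103, -0.04], TCP at [0.223, 0.611, 0.219] pointing down, gripper open.
Joint ranges: [-3.12, 3.12], [-0.3, 2.06], [-1.34, 1.32], [0.26, 2.42], [-1.36, 4.5], [0.01, 1.98], [-2.84, 2.84]. Speed limits (rad/s): [2.79, 2.79, 3.14, 3.14, 3.14, 3.14, 3.14].

### API

Orientations are given as a rotation vector (axis times angle).
In Python, from station import ctrl gives the robot as it stands. The module is installed in compiled form; this text tells all that it offers.
- The arm moves only by the tool move_arm, never from a script. Its argument "targets" is one flat list of numbers, 5 for each row, row after row: the closure, from 0 (fully open) to 1 (shut), then the shift along the tool's x, y, z normalised to -1 to 1, where 1 is 0.5 m, then the turn about the tool's z normalised to -1 to 1, where 1 is 30 degrees. In form: [grip, x, y, z, turn, grip, x, y, z, turn, ...]. A call has 1 to 8 rows; each row is the pose to reach, as a shift and turn from the pose commanded when the call began, along the tool's axes at that moment; what a row does not reach only later rows make up. A row lasts 1/12 s, in which the tool goes at most 41.7 mm and 7.16 degrees, less where a joint would pass 70% of its speed; a pose out of reach is approached as far as the arm can. A call with a number of a shift or a turn outside -1 to 1 is refused whole. A call with a gripper value outside its range is refused whole. The fingers move at their own pace and stop on an object; the grip force is fixed at half the most. Time passes only in rows, so rows that repeat a pose let the fingers close. It gives the time, the measured TCP pose, the force, the opening and the grip force at its end, in the units of the state.
- ctrl.get_obs(): the state, without advancing time (a new reading comes with each control period).
- ctrl.snapshot(name): name is "side" or "top" or "wrist"; returns a dict with "frame" (384x512x3 uint8, red, green, blue), "vfov" (degrees; the focal length in pixels is half the picture's height over the tangent of half this angle, whatever the lens; pixels are square), "cx", "cy" (the principal point, pixels), "k1" (the pictures are not rectified: a ray, as slopes to the right and down, at radius r is drawn at 1 + k1 r^2 times it, then the intrinsics apply), "rvec" (rotation vector, rad) and "tvec" (3), from world to camera coordinates, as OpenCV has them; the wrist camera has in their place "tool_from_camera" (4x4, takes a point from camera to tool coordinates, whose origin is the TCP and whose axes are the flange's). Camera axes: x right, y down, z forward; pixel columns grow to the right and rows downward; lengths in m; the calibration is good to about 2 mm. A picture is of the moment at which its call begins: read the wrist's pose just before it. There is no depth.
- ctrl.finish_job(): hands the job in; it is judged then, once.
Trained networks look in the newest picture that a camera, given by its name, has taken for a name from the list of things; names that differ only in an ending like _2 or _b are one class to them, and where a whole thing is asked for, a point or a joint stands for the part that bears it (a point fixed in the world has none). Each returns a list of dicts, best first, with "score" (0 to 1); they miss things now and then, are a little off and sometimes report something else, mostly with a low value. They report only what shows in the picture. A call takes as long as a camera call.
- ctrl.look_for(name, camera): "box" ([centre column, centre row, width, height] in pixels, round what is visible of it).
The state is a dict: "clock": time; "q": joint angles; "dq": joint speeds; "joint_torque": joint torques, N m; "eef_pos": TCP position; "orientation": TCP orientation; "contact_force": force on the tool from outside, world axes, zero at the start; "ft_torque": the same for the moment, N m; "gripper_width": finger opening in m; "grip_force": force on a finger pad.
Only numpy, scipy, OpenCV 4.12 (cv2) and the standard library are available. Lean on these libraries where they do the work, as an engineer would, in place of code of your own. Each camera call takes 0.05 s, during which the arm holds its last target. There are 200 camera calls.

### The job

Squeeze the two side tabs of the grey case's catch together to free its sprung lid, and let the lid come up slowly, held back all the way to its stop, so that it never flies up. Then take the black torch out of the case and set it down gently, without dropping it, in the middle of the flat metal tray, lying along the tray's length. Leave the lid fully open and the other things where they are.

Things in the scene. Friction and masses are not known exactly. Their poses are not given: they have to be found in the camera images.
- case: Grey plastic case fixed to the worktop, 152 (x) x 112 (y) x 50 mm, shut lid's top at 57 mm (ribs 62). Origin: centre of its underside. -x end: front with the catch; +x end: hinge; z up. Walls and floor 4 mm; inside 144 x 104 mm. Two small keepers on the front wall reach to x = -90 mm at y = 24 to 36 mm either side, z = 30 to 38 mm.
- case_lid (a joint): Lid angle, rad: 0 shut, 1.75 fully open at its stop (10 degrees past upright). 152 x 112 mm, 0.25 kg, turns about the case's y axis; its front end rises and swings to the case's +x. A spring pushes it open all the way (about 2.8 N at the catch when shut, 0.7 N near the stop) and keeps it up. Let go, it flies up at over 4 rad/s; under 1 rad/s is slow, over 2 rad/s at any time is flying.
- case_lid_hinge (a point): Hinge axis of the lid, at its middle: x = +80, z = 50 mm in the case's frame. Axis along the case's y.
- catch_mid (a point): Centre of the catch, half-way between its two tabs; x = -110, y = 0, z = 49 mm in the case's frame when shut, 190 mm from the hinge axis; moves and turns with the lid. A grey nose 30 mm wide stands out 49 mm past the case's front at lid height, with a round steel tab (26 mm across, 6 mm thick) on either side; free air below, in front and beside.
- tab_l_face (a point): Centre of the outer face of the tab on the case's +y side, 28 mm from catch_mid. The faces look along the case's +-y.
- tab_r_face (a point): Centre of the outer face of the tab on the case's -y side, 28 mm from catch_mid. Out: 56 mm across the two tabs; fully squeezed: 42 mm.
- tab_l (a joint): How far the +y tab is pressed in, m: 0 out, 0.007 fully in. The lid is free when both are in by over 0.005 at once; each springs out with 3 to 6.5 N. With the lid up 0.15 rad they no longer matter; kept squeezed they are the grip by which the lid can be held and followed up (they can pivot between the fingers).
- tab_r (a joint): The same for the -y tab.
- torch_mid (a point): Centre (half-way up) of the black pocket torch, 34 wide x 131 long (its y axis) x 34 mm high, 0.1 to 0.2 kg, lying on the floor of the case along the case's x, under the shut lid; its centre is 21 mm above the worktop there, and it has about 30 mm free on either side.
- torch: The same torch; origin at the centre of its underside, y along its length.
- tray: Flat plain steel tray fixed to the worktop, 200 (its x) x 150 mm (its y), floor 3 mm thick, rim 7 mm high. Origin: centre of its underside. The torch lying on it has its centre 20 mm above the worktop. Beyond it the bay's upright wall stands at y = 0.40 m (x over 0.49 m), and over the back of the worktop a shelf hangs from z = 0.57 m up at x over 0.61 m: swing the arm in clear of both.
- tape_measure: Bystander: yellow and black tape measure, 66 mm high, origin at its underside.
- elbow_galv: Bystander: grey pipe elbow, 64 x 64 x 40 mm, origin at its underside.
- tee_galv: Bystander: grey pipe tee, 54 x 74 x 35 mm, origin at its underside.
- ball_valve: Bystander: brass ball valve with a red lever, 52 x 117 x 76 mm, origin at its underside.
- paste_tin: Bystander: low round white and green tin, 77 mm across, 40 mm high, origin at its underside.

How it is judged:
On the way, in this order (a step that is already met when the one before it is completed fails the run):
1. the lid, freed, is part of the way up on its slow rise (value of joint case_lid between 0.3 and 1.3 rad), for 0.2 s.
2. the lid is fully up, at rest at its stop (value of joint case_lid above 1.65 rad and velocity of joint case_lid below 0.1 rad/s), for 0.2 s.
At the end, for the whole second after the job is handed in: The lid is open to more than 1.65 rad and still; the torch lies on the tray's floor (its centre 15 to 25 mm above the tray's underside), its centre within 30 mm of the tray's centre along the tray's length and 35 mm across it, its length within 0.35 rad of the tray's length, at rest (all of step 2 and x of torch_mid in the frame of tray between -0.03 and 0.03 m and y of torch_mid in the frame of tray between -0.035 and 0.035 m and z of torch_mid in the frame of tray between 0.015 and 0.025 m and angle between the y axis of torch_mid and the x axis of tray, either way round below 0.35 rad and linear speed of torch below 0.03 m/s); the robot touches nothing.
It fails at once if the lid flies up or is slammed (faster than 2 rad/s) (velocity of joint case_lid above 2 rad/s or velocity of joint case_lid below -2 rad/s).
It fails at once if the torch is dropped or thrown (moves faster than 0.6 m/s with no finger on it) (linear speed of torch above 0.6 m/s and contact force between torch and the fingers below 0.05 N).
It fails at once if a bystander is moved by more than 30 mm (distance of any of tape_measure, elbow_galv, tee_galv, ball_valve, paste_tin from where it was at the start of the episode above 0.03 m).
It also fails if it takes over 70 s, if anything falls off the work surface, if the arm or the gripper's body presses on something with over 40 N, if the wrist force passes 120 N, or if a joint passes its speed limit or range.

## Working session

There is one attempt and no reset: what is moved stays moved. The work goes in short steps, Python scripts to look and compute and a tool call to move; the robot and the scene stay as the last step left them, time stands still between calls to the robot, and variables do not carry over. Pictures are saved under pics/ and viewed, at most 10 in all, crops included, and the job is handed in when it is done.

Besides the shell and the picture viewer there is one more tool, called after ">>>" in YAML: its name, and indented under it one key for each argument. move_arm: Moves the arm, as the interface text tells. Its arguments: {"type":"object","properties":{"targets":{"type":"array","items":{"type":"number"}}},"required":["targets"]}

```bash
mkdir -p pics; cat > h.py <<'E'
import numpy as np, cv2
from scipy.spatial.transform import Rotation as R
from station import ctrl
def snap(n):
    o=ctrl.get_obs(); s=ctrl.snapshot(n); s['obs']=o
    f=s['frame'].shape[0]/2/np.tan(np.radians(s['vfov'])/2)
    s['f']=f
    if 'rvec' in s:
        Rm=R.from_rotvec(np.ravel(s['rvec'])).as_matrix(); t=np.ravel(s['tvec'])
        s['Rwc']=Rm.T; s['c']=-Rm.T@t
    else:
        T=np.array(s['tool_from_camera']); Rt=R.from_rotvec(o['orientation']).as_matrix()
        s['Rwc']=Rt@T[:3,:3]; s['c']=Rt@T[:3,3]+np.array(o['eef_pos'])
    return s
def ray(s,u,v):
    d=np.array([(u-s['cx'])/s['f'],(v-s['cy'])/s['f']]); p=d.copy()
    for _ in range(30): p=d/(1+s['k1']*(p@p))
    return s['Rwc']@np.array([p[0],p[1],1])
def atz(s,u,v,z):
    d=ray(s,u,v); return s['c']+d*(z-s['c'][2])/d[2]
def proj(s,P):
    q=s['Rwc'].T@(np.array(P)-s['c']); p=q[:2]/q[2]; p=p*(1+s['k1']*(p@p))
    return p*s['f']+[s['cx'],s['cy']]
def save(s,name): cv2.imwrite('pics/'+name,cv2.cvtColor(s['frame'],cv2.COLOR_RGB2BGR))
def st():
    o=ctrl.get_obs(); r=R.from_rotvec(o['orientation']).as_matrix()
    print(o['clock'],np.round(o['eef_pos'],4),np.round(r,3).tolist(),np.round(o['q'],3),o['gripper_width'],o['grip_force'],np.round(o['contact_force'],1))
E
cat > a.py <<'E'
from h import *
np.set_printoptions(suppress=True,precision=4)
st()
for n in ['top','side']:
    s=snap(n); save(s,n+'0.png'); print(n,s['c'],s['vfov'])
    for k in ['case','case_lid','catch_mid','tab_l_face','tab_r_face','tray','tape_measure','elbow_galv','tee_galv','ball_valve','paste_tin']:
        for b in ctrl.look_for(k,n)[:2]: print(k,round(b['score'],2),np.round(b['box'],1),atz(s,b['box'][0],b['box'][1],0.03))
E
python3 a.py; python3 -c "
import cv2,numpy as np
a=cv2.imread('pics/top0.png');b=cv2.imread('pics/side0.png')
cv2.imwrite('pics/t0.png',cv2.resize(a,(768,576)))"
```

```text
0.0 [0.2225 0.6099 0.2175] [[-0.939, 0.343, -0.001], [0.343, 0.939, -0.002], [-0.0, -0.002, -1.0]] [-1.248  0.616 -0.013  1.425  0.008  1.103 -0.04 ] 0.0929683555608329 0.0 [-0.6 -0.7  0.6]
top [ 0.3489 -0.0382  1.1669] 52.68934628472372
case 0.6 [262.6 225.4  76.9  44. ] [ 0.472  -0.0653  0.03  ]
case_lid 0.6 [259.3 225.6  70.6  47.5] [ 0.4712 -0.0556  0.03  ]
catch_mid 0.67 [218.2 176.8  24.2  17.2] [0.6143 0.0721 0.03  ]
tab_l_face 0.54 [232.3 221.1  17.8   5.1] [0.482  0.0242 0.03  ]
tray 0.72 [162.2 214.7  64.7  77.8] [0.4943 0.2315 0.03  ]
tape_measure 0.81 [290.  178.1  32.   17.1] [ 0.6175 -0.144   0.03  ]
elbow_galv 0.78 [219.1 175.3  23.3  17.3] [0.619  0.0696 0.03  ]
elbow_galv 0.37 [261.4 224.6  77.3  50.1] [ 0.4743 -0.0617  0.03  ]
tee_galv 0.8 [250.7 179.3  29.4  16.7] [ 0.6098 -0.0257  0.03  ]
tee_galv 0.35 [288.9 179.1  28.9  13.3] [ 0.6143 -0.1407  0.03  ]
ball_valve 0.94 [364.5 250.8  39.4  20.5] [ 0.4059 -0.367   0.03  ]
paste_tin 0.58 [203.2 147.6  23.6  25.9] [0.7041 0.1223 0.03  ]
side [-0.278  -0.489   1.1026] 43.16387526960724
case 0.76 [249.2 228.2  79.9  52.9] [ 0.4689 -0.0706  0.03  ]
case_lid 0.96 [247.7 226.3  76.3  44. ] [ 0.4731 -0.0637  0.03  ]
catch_mid 0.76 [248.1 224.4  77.   44.7] [ 0.4798 -0.0615  0.03  ]
tab_l_face 0.61 [222.8 209.1   8.4   5.1] [0.4984 0.0314 0.03  ]
tray 0.91 [166.6 192.9  66.8  52.4] [0.4801 0.2169 0.03  ]
tray 0.66 [296.5 201.3  30.7  25.3] [ 0.6203 -0.15    0.03  ]
tape_measure 0.94 [295.2 201.8  32.   28.4] [ 0.6168 -0.1473  0.03  ]
elbow_galv 0.57 [232.4 181.8  28.1  11.2] [0.6081 0.0594 0.03  ]
tee_galv 0.66 [261.6 193.6  29.7  20.7] [ 0.603  -0.0433  0.03  ]
tee_galv 0.52 [216.1 222.7  11.1   7.5] [0.4452 0.0235 0.03  ]
ball_valve 0.71 [342.2 285.6  51.2  22.7] [ 0.4056 -0.3717  0.03  ]
paste_tin 0.69 [232.4 160.5  18.8  21.6] [0.6917 0.1051 0.03  ]
```

View pics/top0.png

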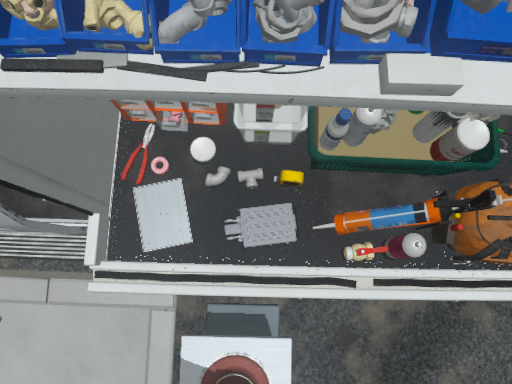

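View pics/side0.png

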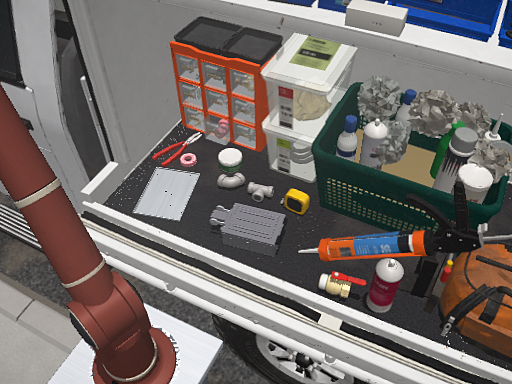

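```bash
python3 -c "
import cv2
a=cv2.imread('pics/top0.png')[165:260,125:310]
b=cv2.imread('pics/side0.png')[185:260,200:300]
a=cv2.resize(a,None,fx=4,fy=4,interpolation=cv2.INTER_CUBIC)
cv2.imwrite('pics/c0.png',a)"
```

```text
(no output)
```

View pics/c0.png

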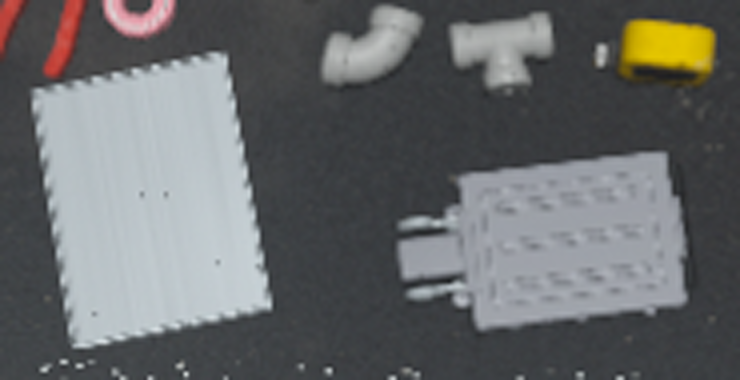

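```bash
cat > b.py <<'E'
from h import *
from scipy.optimize import least_squares
np.set_printoptions(suppress=True,precision=4)
s=snap('top'); px=lambda u,v:(125+u/4-.375,165+v/4-.375)
def fit(loc,pix,z):
    W=np.array([atz(s,*px(*p),z)[:2] for p in pix]); loc=np.array(loc)/1000
    f=lambda q:((loc@np.array([[np.cos(q[2]),np.sin(q[2])],[-np.sin(q[2]),np.cos(q[2])]])+q[:2])-W).ravel()
    r=min((least_squares(f,[*W.mean(0),a]) for a in (-2,-1,0,1)),key=lambda r:r.cost)
    print(r.x,r.fun*1000); return r.x
# lid top spans x -76..76? case frame; pixel corners: left = -x, top = +y
c=fit([(-76,56),(76,56),(76,-56),(-76,-56)],[(460,176),(666,153),(686,302),(478,330)],.057)
n=fit([(-76,56),(76,56),(76,-56),(-76,-56),(-125,15),(-125,-15)],[(460,176),(666,153),(686,302),(478,330),(398,240),(402,282)],.055)
t=fit([(-100,75),(100,75),(100,-75),(-100,-75)],[(76,348),(32,92),(226,53),(272,310)],.006)
# world dirs
for q in (c,n):
    ex=np.array([np.cos(q[2]),np.sin(q[2])]); print('catch',q[:2]-.110*ex,'hinge',q[:2]+.08*ex,'ex',ex)
E
python3 b.py
```

```text
[ 0.4721 -0.0796 -1.4189] [ 0.2332  0.93    1.6196 -0.4092 -1.5086 -1.4574 -0.3441  0.9365]
[ 0.4723 -0.0797 -1.4182] [ 0.0422  0.7703  1.4927 -0.2848 -1.43   -1.3802 -0.325   0.7314 -0.0747
  0.2601  0.2947 -0.0969]
[0.4985 0.2367 0.2395] [-1.9007  1.4635  0.3302 -0.5885  0.6594 -0.1874  0.9111 -0.6875]
catch [0.4554 0.0292] hinge [ 0.4842 -0.1586] ex [ 0.1513 -0.9885]
catch [0.4555 0.029 ] hinge [ 0.4844 -0.1588] ex [ 0.152  -0.9884]
```

>>> move_arm:
  targets: [0, -0.12, -0.08, 0.02, 0.2, 0, -0.2, -0.12, 0.04, 0.4, 0, -0.27, -0.17, 0.06, 0.6, 0, -0.35, -0.22, 0.08, 0.8, 0, -0.42, -0.27, 0.1, 1, 0, -0.49, -0.31, 0.1, 1, 0, -0.49, -0.31, 0.1, 1, 0, -0.49, -0.31, 0.1, 1]

```text
clock: 1.92
eef_pos: [0.3944, 0.3773, 0.1672]
orientation: [-1.32, -2.84, 0.016]
contact_force: [-12.6, -2.7, 2.0]
gripper_width: 0.0932
grip_force: 0.0
```

```bash
cat >> h.py <<'E'
def to(p,yaw=None):
    "shift (normalised) and turn to bring TCP to world p with tool y at world angle yaw (deg, mod 180)"
    o=ctrl.get_obs(); r=R.from_rotvec(o['orientation']).as_matrix()
    d=r.T@(np.array(p)-o['eef_pos']); a=np.degrees(np.arctan2(r[1,1],r[0,1]))
    t=0 if yaw is None else -((yaw-a+90)%180-90)
    print('q',np.round(o['q'],2),'pos',np.round(o['eef_pos'],4),'shift',np.round(d/.5,3),'turn',round(t/30,3),'deg',round(t,1),'dist mm',np.linalg.norm(d)*1000)
E
python3 -c "
from h import *
to([.4555,.029,.15],8.74)"
```

```text
q [-0.88  0.52  0.12  1.79 -0.09  0.85 -0.02] pos [0.3944 0.3773 0.1672] shift [-0.611 -0.355  0.036] turn 1.047 deg 31.4 dist mm 354.0030068634256
```

>>> move_arm:
  targets: [0, -0.07, -0.04, 0, 0.2, 0, -0.14, -0.08, 0.01, 0.4, 0, -0.21, -0.12, 0.01, 0.6, 0, -0.28, -0.16, 0.02, 0.8, 0, -0.35, -0.2, 0.02, 1, 0, -0.42, -0.24, 0.03, 1, 0, -0.5, -0.29, 0.03, 1, 0, -0.57, -0.33, 0.04, 1]

```text
clock: 2.58
eef_pos: [0.4561, 0.0594, 0.1498]
orientation: [2.018, 2.406, 0.002]
contact_force: [0.4, -0.9, -0.4]
gripper_width: 0.0929
grip_force: 0.0
```

```bash
python3 -c "
from h import *
s=snap('wrist');save(s,'w1.png')
to([.4555,.029,.15],8.74)
for e in (-56,0,56):
  pass
ex=np.array([.152,-.9884,0]);ey=np.array([.9884,.152,0]);c=np.array([.4723,-.0797,0])
for x,y,z in [(-76,56,57),(-76,-56,57),(76,56,57),(76,-56,57),(-110,28,49),(-110,-28,49),(-125,15,55),(-125,-15,55)]:
  print(x,y,proj(s,c+ex*x/1000+ey*y/1000+[0,0,z/1000]).round(1))
for k in ['case','catch_mid','tab_l_face','tab_r_face']: print(k,[(round(b['score'],2),np.round(b['box'],1)) for b in ctrl.look_for(k,'wrist')[:2]])
"
```

```text
q [-0.36  0.43  0.29  2.05 -0.18  0.68  0.2 ] pos [0.4572 0.0478 0.1494] shift [-0.037 -0.009 -0.001] turn 0.011 deg 0.3 dist mm 18.848315455074832
-76 56 [306.9 258.5]
-76 -56 [195.9 256.4]
76 56 [297.5 375.5]
76 -56 [201.3 373.9]
-110 28 [280.1 223.6]
-110 -28 [224.2 222.5]
-125 15 [267.8 211.2]
-125 -15 [236.8 210.5]
case [(0.96, array([251.5, 285.4, 110.6, 157.4]))]
catch_mid [(0.68, array([250.2, 284. , 107.8, 152.2]))]
tab_l_face [(0.76, array([275.5, 232.1,  12.7,  37.5])), (0.28, array([477.5, 169.7,  67.2,  75.5]))]
tab_r_face [(0.56, array([228.5, 231.2,  11.8,  39. ]))]
```

View pics/w1.png

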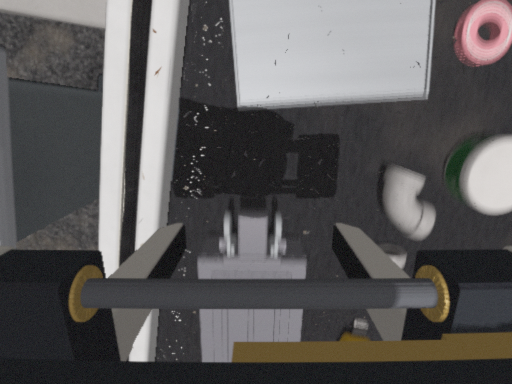

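>>> move_arm:
  targets: [0, -0.037, -0.009, 0.03, 0.01, 0, -0.037, -0.009, 0.06, 0.01, 0, -0.037, -0.009, 0.06, 0.01, 0, -0.037, -0.009, 0.06, 0.01]

```text
clock: 3.17
eef_pos: [0.4539, 0.044, 0.1189]
orientation: [-2.021, -2.403, 0.001]
contact_force: [1.0, 0.5, -0.7]
gripper_width: 0.0925
grip_force: 0.0
```

```bash
cat > w.py <<'E'
from h import *
s=snap('wrist');save(s,'w2.png')
to([.4555,.029,.03],8.74)
ex=np.array([.152,-.9884,0]);ey=np.array([.9884,.152,0]);c=np.array([.4723,-.0797,0])
for x,y,z in [(-76,56,57),(-76,-56,57),(76,56,57),(76,-56,57),(-110,28,49),(-110,-28,49),(-125,15,55),(-125,-15,55)]:
  print(x,y,proj(s,c+ex*x/1000+ey*y/1000+[0,0,z/1000]).round(1))
for k in ['case','tab_l_face','tab_r_face']: print(k,[(round(b['score'],2),np.round(b['box'],1)) for b in ctrl.look_for(k,'wrist')[:2]])
E
python3 w.py
```

```text
q [-0.32  0.48  0.25  2.09 -0.21  0.6   0.25] pos [0.4545 0.0439 0.1194] shift [-0.03  -0.003  0.179] turn 0.037 deg 1.1 dist mm 90.61577500763596
-76 56 [319.3 260.5]
-76 -56 [193.5 258.2]
76 56 [307.3 390.4]
76 -56 [200.3 388.7]
-110 28 [288.9 221. ]
-110 -28 [225.5 219.8]
-125 15 [275.2 206.7]
-125 -15 [239.8 206. ]
case [(0.94, array([256.8, 282.8, 128. , 160.5])), (0.38, array([374.3, 333. ,  11.2,  14.6]))]
tab_l_face [(0.63, array([283.9, 228.1,  13.5,  41.9])), (0.26, array([230.4, 229.2,  14.8,  47.6]))]
tab_r_face [(0.91, array([230.3, 228.4,  13.4,  45.7]))]
```

View pics/w2.png

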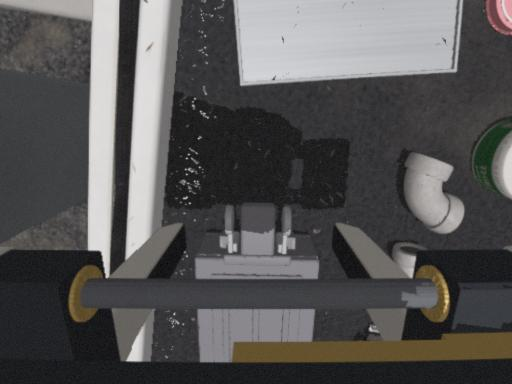

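>>> move_arm:
  targets: [0, -0.03, -0.003, 0.03, 0.04, 0, -0.03, -0.003, 0.06, 0.04, 0, -0.03, -0.003, 0.09, 0.04, 0, -0.03, -0.003, 0.12, 0.04, 0, -0.03, -0.003, 0.12, 0.04, 0, -0.03, -0.003, 0.12, 0.04]

```text
clock: 3.87
eef_pos: [0.4554, 0.0273, 0.0592]
orientation: [-2.05, -2.379, 0.001]
contact_force: [0.7, -0.2, 0.3]
gripper_width: 0.0931
grip_force: 0.0
```

```bash
python3 w.py
```

```text
q [-0.24  0.59  0.2   2.14 -0.26  0.44  0.31] pos [0.4559 0.0272 0.0597] shift [ 0.004 -0.     0.059] turn -0.008 deg -0.3 dist mm 29.79120618602594
-76 56 [342.1 280.1]
-76 -56 [175.9 280.6]
76 56 [326.8 439.2]
76 -56 [192.4 439.6]
-110 28 [300.9 228.8]
-110 -28 [216.8 229.1]
-125 15 [282.5 210.5]
-125 -15 [235.  210.6]
case [(0.56, array([260. , 284.8, 160.6, 155.8]))]
tab_l_face [(0.66, array([293.9, 240.4,  19.7,  62.6]))]
tab_r_face [(0.81, array([222.9, 243. ,  17.4,  59. ]))]
```

>>> move_arm:
  targets: [0, 0.004, 0, 0.03, -0.01, 0, 0.004, 0, 0.059, -0.01, 0, 0.004, 0, 0.059, -0.01, 0.3, 0.004, 0, 0.059, -0.01, 0.6, 0.004, 0, 0.059, -0.01, 1, 0.004, 0, 0.059, -0.01, 1, 0.004, 0, 0.059, -0.01, 1, 0.004, 0, 0.059, -0.01]

```text
clock: 4.73
eef_pos: [0.4555, 0.0289, 0.0302]
orientation: [2.045, 2.384, 0.001]
contact_force: [0.7, -1.0, 0.1]
gripper_width: 0.0643
grip_force: 0.0
```

```bash
python3 -c "
from h import *
st();to([.4555,.029,.03],8.74)"
```

```text
4.7333 [0.4555 0.0289 0.0302] [[-0.152, 0.988, 0.001], [0.988, 0.152, 0.0], [-0.0, 0.001, -1.0]] [-0.223  0.643  0.165  2.156 -0.282  0.361  0.326] 0.06428503495309547 0.0 [ 0.7 -1.   0.1]
q [-0.22  0.64  0.16  2.16 -0.28  0.36  0.33] pos [0.4555 0.0289 0.0302] shift [0. 0. 0.] turn 0.001 deg 0.0 dist mm 0.2154396290231742
```

Exactly on the catch; keep closing.

>>> move_arm:
  targets: [1, 0, 0, 0, 0, 1, 0, 0, 0, 0, 1, 0, 0, 0, 0, 1, 0, 0, 0, 0, 1, 0, 0, 0, 0, 1, 0, 0, 0, 0]

```text
clock: 5.23
eef_pos: [0.4554, 0.0289, 0.0298]
orientation: [2.045, 2.384, 0.001]
contact_force: [0.0, -0.1, 2.7]
gripper_width: 0.0415
grip_force: 30.0
```

>>> move_arm:
  targets: [1, 0, 0, -0.011, 0, 1, -0.001, 0, -0.027, 0, 1, -0.003, 0, -0.045, 0, 1, -0.005, 0, -0.064, 0, 1, -0.009, 0, -0.083, 0, 1, -0.014, 0, -0.101, 0, 1, -0.019, 0, -0.12, 0, 1, -0.024, 0, -0.134, 0]

```text
clock: 5.9
eef_pos: [0.4572, 0.0166, 0.098]
orientation: [2.045, 2.383, 0.001]
contact_force: [2.1, -0.4, -0.9]
gripper_width: 0.0415
grip_force: 30.0
```

```bash
cat > arc.py <<'E'
import sys
from h import *
o=ctrl.get_obs(); p=np.array(o['eef_pos']); h=np.array([.4844,-.1588,.031]); ex=np.array([.152,-.9884,0])
d=p-h; a=d@ex; th=np.arctan2(d[2],-a); print('theta',th,'rad',np.hypot(d[2],a),'w',o['gripper_width'],np.round(o['contact_force'],1),np.round(o['q'],2))
for t in np.array(eval(sys.argv[1])): print(t,np.round([(.19*(np.cos(t)) +a)/.5,  -(.19*np.sin(t)-d[2])/.5],3))
to(h+ex*-.19*np.cos(th)+[0,0,.19*np.sin(th)],8.74)
E
python3 arc.py [.40,.45,.5,.55,.6,.65,.69,.72]
```

```text
theta 0.3608975331367305 rad 0.18972717788301513 w 0.0414869802051978 [ 2.1 -0.4 -0.9] [-0.25  0.52  0.24  2.11 -0.23  0.54  0.3 ]
0.4 [-0.005 -0.014]
0.45 [-0.013 -0.031]
0.5 [-0.022 -0.048]
0.55 [-0.031 -0.065]
0.6 [-0.041 -0.081]
0.65 [-0.052 -0.096]
0.69 [-0.062 -0.108]
0.72 [-0.069 -0.117]
q [-0.25  0.52  0.24  2.11 -0.23  0.54  0.3 ] pos [0.4572 0.0166 0.098 ] shift [ 0.001  0.    -0.   ] turn -0.0 deg -0.0 dist mm 0.3384051321643747
```

>>> move_arm:
  targets: [1, -0.005, 0, -0.014, 0, 1, -0.013, 0, -0.031, 0, 1, -0.022, 0, -0.048, 0, 1, -0.031, 0, -0.065, 0, 1, -0.041, 0, -0.081, 0, 1, -0.052, 0, -0.096, 0, 1, -0.062, 0, -0.108, 0, 1, -0.069, 0, -0.117, 0]

```text
clock: 6.57
eef_pos: [0.4624, -0.0177, 0.1559]
orientation: [2.046, 2.384, 0.001]
contact_force: [2.5, -0.3, -1.2]
gripper_width: 0.0413
grip_force: 30.0
```

```bash
python3 arc.py [.76,.81,.86,.91,.96,1.01,1.06,1.09]
```

```text
theta 0.7186611907109813 rad 0.18968368183924791 w 0.041316113862351414 [ 2.5 -0.3 -1.2] [-0.21  0.43  0.28  2.03 -0.18  0.71  0.33]
0.76 [-0.01  -0.012]
0.81 [-0.024 -0.025]
0.86 [-0.038 -0.038]
0.91 [-0.052 -0.05 ]
0.96 [-0.068 -0.062]
1.01 [-0.083 -0.072]
1.06 [-0.1   -0.082]
1.09 [-0.11  -0.087]
q [-0.21  0.43  0.28  2.03 -0.18  0.71  0.33] pos [ 0.4624 -0.0177  0.1559] shift [ 0.     0.001 -0.   ] turn -0.0 deg -0.0 dist mm 0.4490589854443769
```

>>> move_arm:
  targets: [1, -0.01, 0, -0.012, 0, 1, -0.024, 0, -0.025, 0, 1, -0.038, 0, -0.038, 0, 1, -0.052, 0, -0.05, 0, 1, -0.068, 0, -0.062, 0, 1, -0.083, 0, -0.072, 0, 1, -0.1, 0, -0.082, 0, 1, -0.11, 0, -0.087, 0]

```text
clock: 7.23
eef_pos: [0.4706, -0.0722, 0.1994]
orientation: [-2.046, -2.383, -0.001]
contact_force: [2.8, 0.4, -0.5]
gripper_width: 0.0415
grip_force: 30.0
```

```bash
python3 arc.py [1.13,1.18,1.23,1.28,1.33,1.38,1.43,1.46]
```

```text
theta 1.090964244846188 rad 0.18986644297754454 w 0.041513074634678536 [ 2.8  0.4 -0.5] [-0.11  0.38  0.3   1.94 -0.15  0.84  0.42]
1.13 [-0.013 -0.007]
1.18 [-0.031 -0.014]
1.23 [-0.048 -0.021]
1.28 [-0.066 -0.027]
1.33 [-0.085 -0.032]
1.38 [-0.103 -0.036]
1.43 [-0.122 -0.039]
1.46 [-0.133 -0.041]
q [-0.11  0.38  0.3   1.94 -0.15  0.84  0.42] pos [ 0.4706 -0.0722  0.1994] shift [ 0.     0.001 -0.   ] turn -0.001 deg -0.0 dist mm 0.46228257566344194
```

>>> move_arm:
  targets: [1, -0.013, 0, -0.007, 0, 1, -0.031, 0, -0.014, 0, 1, -0.048, 0, -0.021, 0, 1, -0.066, 0, -0.027, 0, 1, -0.085, 0, -0.032, 0, 1, -0.103, 0, -0.036, 0, 1, -0.122, 0, -0.039, 0, 1, -0.133, 0, -0.041, 0]

```text
clock: 7.9
eef_pos: [0.4808, -0.139, 0.2195]
orientation: [2.046, 2.382, -0.001]
contact_force: [0.9, 1.7, 1.4]
gripper_width: 0.0413
grip_force: 30.0
```

```bash
python3 arc.py [1.5,1.54,1.58,1.62,1.66,1.7,1.73,1.75]
```

```text
theta 1.4645680501212843 rad 0.18956190804618384 w 0.041318174516598596 [0.9 1.7 1.4] [ 0.01  0.4   0.32  1.85 -0.15  0.92  0.55]
1.5 [-0.013 -0.002]
1.54 [-0.028 -0.003]
1.58 [-0.044 -0.003]
1.62 [-0.059 -0.003]
1.66 [-0.074 -0.002]
1.7 [-0.089  0.   ]
1.73 [-0.1    0.002]
1.75 [-0.108  0.003]
q [ 0.01  0.4   0.32  1.85 -0.15  0.92  0.55] pos [ 0.4808 -0.139   0.2195] shift [ 0.     0.001 -0.001] turn -0.002 deg -0.1 dist mm 0.7240282857768361
```

>>> move_arm:
  targets: [1, -0.013, 0, -0.002, 0, 1, -0.028, 0, -0.003, 0, 1, -0.044, 0, -0.003, 0, 1, -0.059, 0, -0.003, 0, 1, -0.074, 0, -0.002, 0, 1, -0.089, 0, 0, 0, 1, -0.1, 0, 0.002, 0, 1, -0.108, 0, 0.003, 0]

```text
clock: 8.57
eef_pos: [0.4888, -0.1918, 0.2176]
orientation: [2.046, 2.384, -0.001]
contact_force: [-0.5, 1.8, 2.9]
gripper_width: 0.0416
grip_force: 30.0
```

>>> move_arm:
  targets: [1, 0, 0, 0, 0, 1, 0, 0, 0, 0, 1, 0, 0, 0, 0, 1, 0, 0, 0, 0]

```text
clock: 8.9
eef_pos: [0.4887, -0.191, 0.2177]
orientation: [2.045, 2.384, -0.002]
contact_force: [-0.0, -0.1, 2.8]
gripper_width: 0.0417
grip_force: 30.0
```

```bash
python3 arc.py [1.75,1.76]
```

```text
theta 1.7431648520089538 rad 0.18953717556934074 w 0.04173012299560468 [-0.  -0.1  2.8] [ 0.11  0.43  0.32  1.79 -0.16  0.94  0.65]
1.75 [-0.003 -0.   ]
1.76 [-0.006  0.   ]
q [ 0.11  0.43  0.32  1.79 -0.16  0.94  0.65] pos [ 0.4887 -0.191   0.2177] shift [-0.     0.001 -0.001] turn 0.001 deg 0.0 dist mm 0.8342429600974242
```

>>> move_arm:
  targets: [1, -0.003, 0, 0, 0, 0.5, -0.003, 0, 0, 0, 0, -0.003, 0, 0, 0, 0, -0.003, 0, 0, 0, 0, -0.003, 0, 0, 0, 0, -0.003, 0, 0, 0, 0, -0.003, 0, 0, 0, 0, -0.003, 0, 0, 0]

```text
clock: 9.57
eef_pos: [0.4891, -0.1919, 0.2174]
orientation: [-2.045, -2.385, 0.001]
contact_force: [-0.4, -0.2, 0.3]
gripper_width: 0.0815
grip_force: 0.0
```

>>> move_arm:
  targets: [0, 0, 0, -0.05, 0, 0, 0, 0, -0.1, 0, 0, 0, 0, -0.16, 0, 0, 0.08, 0, -0.16, 0, 0, 0.16, 0, -0.16, 0, 0, 0.24, 0, -0.16, 0, 0, 0.32, 0, -0.16, 0, 0, 0.32, 0, -0.16, 0]

```text
clock: 10.23
eef_pos: [0.4638, -0.024, 0.2973]
orientation: [-2.024, -2.396, -0.006]
contact_force: [-0.3, 0.5, -0.1]
gripper_width: 0.0927
grip_force: 0.0
```

```bash
cat > t.py <<'E'
from h import *
np.set_printoptions(suppress=True,precision=4)
ctrl.snapshot('top'); ctrl.snapshot('top'); ctrl.snapshot('top')
for n in ('wrist','top','side'):
    s=snap(n); save(s,n+'3.png')
    for k in ('torch','torch_mid','case_lid'):
        for b in ctrl.look_for(k,n)[:2]: print(n,k,round(b['score'],2),np.round(b['box'],1),atz(s,b['box'][0],b['box'][1],.021))
    if n=='wrist':
        st()
        ex=np.array([.152,-.9884,0]);ey=np.array([.9884,.152,0]);c=np.array([.4723,-.0797,0])
        for x,y,z in [(-76,56,50),(-76,-56,50),(76,56,50),(76,-56,50),(-65,17,21),(65,-17,21)]:
            print(x,y,proj(s,c+ex*x/1000+ey*y/1000+[0,0,z/1000]).round(1))
to([.4723,-.0797,.12],8.74)
E
python3 t.py
```

```text
wrist torch 0.8 [256.6 191.2  17.1  85.3] [ 0.469  -0.0787  0.021 ]
wrist torch 0.26 [259.9 249.  104.5 224.2] [ 0.4901 -0.1789  0.021 ]
wrist torch_mid 0.9 [257.  191.5  19.4  86.8] [ 0.4697 -0.0791  0.021 ]
wrist torch_mid 0.19 [260.1 298.4 101.3 117.3] [ 0.5057 -0.276   0.021 ]
wrist case_lid 0.91 [259.4 300.1  98.2 112.6] [ 0.505  -0.2798  0.021 ]
10.5833 [ 0.4649 -0.0357  0.2976] [[-0.149, 0.989, 0.0], [0.989, 0.149, -0.001], [-0.001, -0.0, -1.0]] [-0.198  0.255  0.294  1.81  -0.082  1.089  0.274] 0.09288762730119919 0.0 [ 0.1 -0.8 -0.4]
-76 56 [297.4 146.7]
-76 -56 [219.8 146.6]
76 56 [293.7 243.2]
76 -56 [223.2 243.1]
-65 17 [269.6 151.7]
65 -17 [248.3 229.6]
top torch 0.53 [282.2 224.    9.4  10.4] [ 0.479  -0.1236  0.021 ]
top torch_mid 0.72 [284.4 224.2  11.2  10.5] [ 0.4786 -0.1302  0.021 ]
top case_lid 0.93 [307.7 216.8  29.2  49.3] [ 0.5028 -0.1996  0.021 ]
side torch 0.77 [254.9 230.1  49.5  15.9] [ 0.4761 -0.0848  0.021 ]
side torch_mid 0.74 [253.3 232.5  49.7  14. ] [ 0.4665 -0.0846  0.021 ]
side case_lid 0.59 [289.6 213.1  29.   70.1] [ 0.5767 -0.1474  0.021 ]
q [-0.2   0.25  0.29  1.81 -0.08  1.09  0.27] pos [ 0.4648 -0.034   0.2976] shift [-0.093  0.001  0.355] turn 0.0 deg 0.0 dist mm 183.52477995865496
```

View pics/wrist3.png

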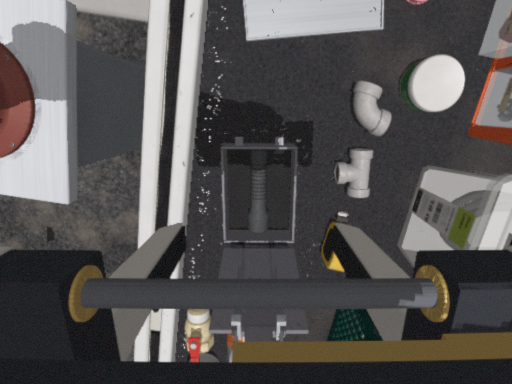

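>>> move_arm:
  targets: [0.42, -0.05, -0.003, 0.05, 0, 0.42, -0.1, -0.003, 0.12, 0, 0.42, -0.1, -0.003, 0.2, 0, 0.42, -0.1, -0.003, 0.28, 0, 0.42, -0.1, -0.003, 0.33, 0, 0.42, -0.1, -0.003, 0.33, 0, 0.42, -0.1, -0.003, 0.33, 0, 0.42, -0.1, -0.003, 0.33, 0]

```text
clock: 11.65
eef_pos: [0.4723, -0.0838, 0.1341]
orientation: [2.043, 2.383, 0.002]
contact_force: [-0.1, -0.3, -0.0]
gripper_width: 0.0543
grip_force: 0.0
```

```bash
cat > w4.py <<'E'
from h import *
s=snap('wrist');save(s,'wrist4.png'); st()
ex=np.array([.152,-.9884,0]);ey=np.array([.9884,.152,0]);c=np.array([.4723,-.0797,0])
for k in ('torch','torch_mid'):
    for b in ctrl.look_for(k,'wrist')[:2]:
        p=atz(s,b['box'][0],b['box'][1],.021); print(k,round(b['score'],2),np.round(b['box'],1),p,'case xy',(p-c)@ex,(p-c)@ey)
for x,y,z in [(-76,56,50),(-76,-56,50),(76,56,50),(76,-56,50),(-65,17,21),(65,-17,21)]:
    print(x,y,proj(s,c+ex*x/1000+ey*y/1000+[0,0,z/1000]).round(1))
to([.4705,-.084,.008],8.74)
E
python3 w4.py
```

```text
11.7 [ 0.4726 -0.0838  0.1345] [[-0.152, 0.988, 0.004], [0.988, 0.152, -0.001], [-0.001, 0.004, -1.0]] [-0.051  0.48   0.258  2.014 -0.192  0.666  0.484] 0.05404409057422052 0.0 [0.5 0.7 0.7]
torch 0.87 [256.1 185.2  36.6 134.7] [ 0.46959688 -0.07804959  0.021     ] case xy -0.0020421398116208978 -0.0024208982393347507
torch_mid 0.65 [257.1 185.8  32.8 132.5] [ 0.4706886  -0.07851264  0.021     ] case xy -0.0014185193949258236 -0.0014122321463085957
-76 56 [325.  108.6]
-76 -56 [192.3 108.4]
76 56 [315.2 269. ]
76 -56 [201.8 269.1]
-65 17 [276.4 121. ]
65 -17 [242.6 245.9]
q [-0.05  0.48  0.26  2.01 -0.19  0.67  0.48] pos [ 0.4724 -0.0837  0.1346] shift [ 0.    -0.005  0.253] turn 0.001 deg 0.0 dist mm 126.57172907329326
```

View pics/wrist4.png

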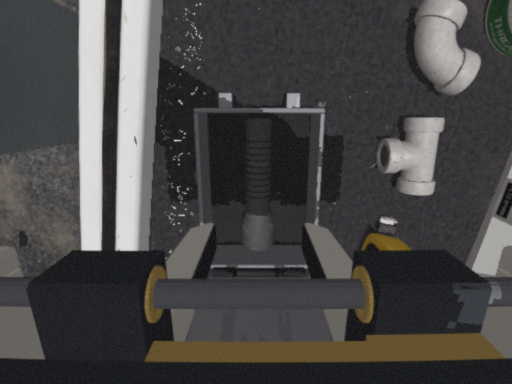

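>>> move_arm:
  targets: [0.42, 0, -0.003, 0.05, 0, 0.42, 0, -0.003, 0.1, 0, 0.42, 0, -0.003, 0.14, 0, 0.42, 0, -0.003, 0.18, 0, 0.42, 0, -0.003, 0.21, 0, 0.42, 0, -0.003, 0.235, 0, 0.42, 0, -0.003, 0.25, 0, 0.42, 0, -0.003, 0.254, 0]

```text
clock: 12.47
eef_pos: [0.4698, -0.0837, 0.0055]
orientation: [2.045, 2.385, 0.0]
contact_force: [-0.4, 0.4, -0.1]
gripper_width: 0.0536
grip_force: 0.0
```

>>> move_arm:
  targets: [0.6, 0, 0, 0, 0, 0.8, 0, 0, 0, 0, 1, 0, 0, 0, 0, 1, 0, 0, 0, 0, 1, 0, 0, 0, 0, 1, 0, 0, 0, 0, 1, 0, 0, 0, 0, 1, 0, 0, 0, 0]

```text
clock: 13.13
eef_pos: [0.4705, -0.0838, 0.0065]
orientation: [2.044, 2.383, 0.002]
contact_force: [0.1, 0.6, 5.7]
gripper_width: 0.0338
grip_force: 29.9
```

```bash
python3 -c "
from h import *
st()"
```

```text
13.1333 [ 0.4705 -0.0838  0.0065] [[-0.153, 0.988, 0.002], [0.988, 0.153, -0.0], [-0.001, 0.002, -1.0]] [ 0.034  0.705  0.144  2.11  -0.281  0.342  0.563] 0.03378266560557232 29.943168461322784 [0.1 0.6 5.7]
```

>>> move_arm:
  targets: [1, 0, 0, -0.02, 0, 1, 0, 0, -0.05, 0, 1, 0, 0, -0.09, 0, 1, 0, 0, -0.14, 0, 1, 0, 0, -0.19, 0, 1, 0, 0, -0.23, 0, 1, 0, 0, -0.26, 0, 1, 0, 0, -0.27, 0]

```text
clock: 13.8
eef_pos: [0.4699, -0.0839, 0.143]
orientation: [2.044, 2.382, 0.003]
contact_force: [1.0, 0.2, -1.6]
gripper_width: 0.0338
grip_force: 29.9
```

```bash
python3 -c "
from h import *
st()
to([.504,.238,.12],103.72)"
```

```text
13.8 [ 0.4699 -0.0839  0.143 ] [[-0.152, 0.988, 0.003], [0.988, 0.152, -0.0], [-0.001, 0.003, -1.0]] [-0.059  0.464  0.271  2.011 -0.19   0.687  0.484] 0.03383424855930531 29.938646256923676 [ 1.   0.2 -1.6]
q [-0.06  0.46  0.27  2.01 -0.19  0.69  0.48] pos [ 0.4699 -0.0839  0.143 ] shift [0.626 0.165 0.046] turn 2.834 deg 85.0 dist mm 324.5472145998014
```

>>> move_arm:
  targets: [1, 0.02, 0.005, 0, -0.06, 1, 0.05, 0.013, 0, -0.18, 1, 0.09, 0.024, 0, -0.34, 1, 0.14, 0.037, 0, -0.52, 1, 0.19, 0.05, 0, -0.7, 1, 0.24, 0.063, 0, -0.86, 1, 0.28, 0.074, 0, -0.97, 1, 0.3, 0.08, 0, -1]

```text
clock: 14.47
eef_pos: [0.4846, 0.076, 0.1391]
orientation: [-1.341, -2.836, -0.001]
contact_force: [0.3, -0.1, -2.7]
gripper_width: 0.0337
grip_force: 29.9
```

```bash
python3 -c "
from h import *
to([.504,.238,.12],103.72)"
```

```text
q [-0.28  0.48  0.12  1.97 -0.09  0.7   0.58] pos [0.4846 0.076  0.1391] shift [0.226 0.236 0.039] turn -2.145 deg -64.3 dist mm 164.26875806879536
```

>>> move_arm:
  targets: [1, 0.015, 0.015, 0, -0.06, 1, 0.04, 0.04, 0, -0.18, 1, 0.08, 0.08, 0, -0.34, 1, 0.12, 0.12, 0, -0.52, 1, 0.16, 0.17, 0, -0.7, 1, 0.2, 0.21, 0, -0.86, 1, 0.22, 0.23, 0, -0.97, 1, 0.226, 0.236, 0, -1]

```text
clock: 15.13
eef_pos: [0.5067, 0.2361, 0.1401]
orientation: [-0.567, -3.089, -0.002]
contact_force: [0.7, 0.2, -1.7]
gripper_width: 0.034
grip_force: 29.9
```

>>> move_arm:
  targets: [1, 0, 0, 0, -0.06, 1, 0, 0, 0, -0.18, 1, 0, 0, 0, -0.34, 1, 0, 0, 0, -0.52, 1, 0, 0, 0, -0.7, 1, 0, 0, 0, -0.86, 1, 0, 0, 0, -0.97, 1, 0, 0, 0, -1]

```text
clock: 15.8
eef_pos: [0.5076, 0.2289, 0.1404]
orientation: [0.237, -3.132, 0.005]
contact_force: [-0.4, -0.1, -2.7]
gripper_width: 0.0336
grip_force: 29.9
```

```bash
cat > w5.py <<'E'
from h import *
s=snap('wrist');save(s,'wrist5.png'); st()
t=np.array([.4985,.2367,0]); ux=np.array([np.cos(.2395),np.sin(.2395),0]); uy=np.array([-ux[1],ux[0],0])
o=s['obs']['eef_pos']
for x,y in [(-100,75),(100,75),(-100,-75),(100,-75)]: print(x,y,proj(s,t+ux*x/1e3+uy*y/1e3+[0,0,.007]).round(1))
for k in ('torch','tray'):
    for b in ctrl.look_for(k,'wrist')[:2]:
        z=.006 if k=='tray' else o[2]+.0145
        p=atz(s,b['box'][0],b['box'][1],z); print(k,round(b['score'],2),np.round(b['box'],1),p)
to([.504,.238,.007],103.72)
E
python3 w5.py
```

```text
15.85 [0.5076 0.2294 0.1404] [[-0.989, -0.149, -0.001], [-0.149, 0.989, -0.002], [0.001, -0.002, -1.0]] [-0.354  0.567 -0.17   1.788  0.13   0.8    1.132] 0.033884802780370565 29.93826538324356 [-0.8  0.8 -2. ]
-100 75 [334.6  72.5]
100 75 [337.6 256.2]
-100 -75 [183.3  86.7]
100 -75 [210.  266.2]
torch 0.9 [258.1 230.8  54.3 221.9] [0.49790033 0.2279683  0.1548944 ]
tray 0.56 [263.4 170.2 152.1 191.6] [0.49068697 0.23197184 0.006     ]
q [-0.36  0.57 -0.17  1.79  0.13  0.8   1.13] pos [0.5075 0.2306 0.1405] shift [0.005 0.016 0.267] turn -0.172 deg -5.2 dist mm 133.75702519125227
```

View pics/wrist5.png

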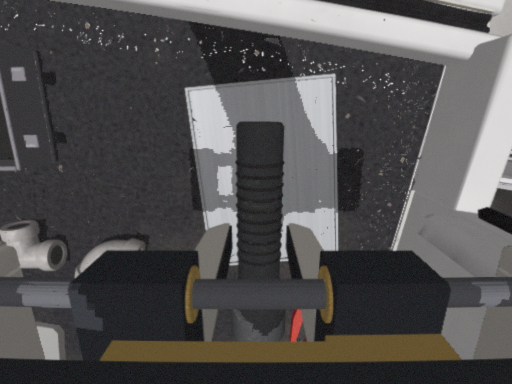

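>>> move_arm:
  targets: [1, 0.005, 0.016, 0.04, -0.1, 1, 0.005, 0.016, 0.09, -0.17, 1, 0.005, 0.016, 0.14, -0.17, 1, 0.005, 0.016, 0.18, -0.17, 1, 0.005, 0.016, 0.22, -0.17, 1, 0.005, 0.016, 0.245, -0.17, 1, 0.005, 0.016, 0.258, -0.17, 1, 0.005, 0.016, 0.26, -0.17]

```text
clock: 16.62
eef_pos: [0.5031, 0.2393, 0.0094]
orientation: [0.377, -3.116, 0.002]
contact_force: [0.6, -0.2, -2.2]
gripper_width: 0.0338
grip_force: 29.9
```

>>> move_arm:
  targets: [1, 0, 0, 0.002, 0, 1, 0, 0, 0.004, 0, 1, 0, 0, 0.004, 0, 1, 0, 0, 0.004, 0]

```text
clock: 16.95
eef_pos: [0.5042, 0.2403, 0.0095]
orientation: [-0.379, 3.117, 0.001]
contact_force: [-0.7, -0.0, -1.6]
gripper_width: 0.0339
grip_force: 29.9
```

```bash
python3 -c "
from h import *
st(); to([.504,.238,.0055],103.72)"
```

```text
16.95 [0.5042 0.2403 0.0095] [[-0.971, -0.239, 0.001], [-0.239, 0.971, 0.001], [-0.002, 0.0, -1.0]] [-0.392  0.764 -0.145  1.878  0.205  0.513  1.137] 0.03387590048244088 29.93866592645645 [-0.7 -0.  -1.6]
q [-0.39  0.76 -0.14  1.88  0.2   0.51  1.14] pos [0.5042 0.2403 0.0095] shift [ 0.002 -0.004  0.008] turn 0.004 deg 0.1 dist mm 4.608703139946577
```

>>> move_arm:
  targets: [1, 0.002, -0.004, 0.002, 0, 1, 0.002, -0.004, 0.004, 0, 1, 0.002, -0.004, 0.006, 0, 1, 0.002, -0.004, 0.006, 0, 1, 0.002, -0.004, 0.006, 0]

```text
clock: 17.37
eef_pos: [0.5032, 0.2378, 0.0056]
orientation: [0.379, -3.119, 0.0]
contact_force: [0.9, 0.8, -0.3]
gripper_width: 0.0336
grip_force: 29.9
```

>>> move_arm:
  targets: [1, 0, 0, 0.002, 0, 1, 0, 0, 0.002, 0]

```text
clock: 17.53
eef_pos: [0.5033, 0.2379, 0.0056]
orientation: [-0.379, 3.118, -0.001]
contact_force: [-1.1, -2.3, 6.1]
gripper_width: 0.0337
grip_force: 29.9
```

>>> move_arm:
  targets: [0.7, 0, 0, 0, 0, 0.5, 0, 0, 0, 0, 0.3, 0, 0, 0, 0, 0.3, 0, 0, 0, 0, 0.3, 0, 0, 0, 0, 0.3, 0, 0, -0.02, 0, 0.3, 0, 0, -0.06, 0, 0.3, 0, 0, -0.12, 0]

```text
clock: 18.2
eef_pos: [0.5015, 0.2371, 0.0637]
orientation: [0.379, -3.113, 0.003]
contact_force: [0.9, 0.2, 0.1]
gripper_width: 0.0649
grip_force: 0.0
```

>>> move_arm:
  targets: [0.3, 0, 0, -0.08, 0, 0.3, 0, 0, -0.16, 0, 0.3, 0, 0, -0.24, 0, 0.3, 0, 0, -0.24, 0, 0.3, 0, 0, -0.24, 0]

```text
clock: 18.62
eef_pos: [0.5046, 0.2388, 0.188]
orientation: [-0.378, 3.112, 0.004]
contact_force: [-0.8, 0.4, -0.9]
gripper_width: 0.0648
grip_force: 0.0
```

```bash
cat > f.py <<'E'
from h import *
ctrl.snapshot('top');ctrl.snapshot('top')
t=np.array([.4985,.2367,0])
for n in ('wrist','top','side'):
    s=snap(n);save(s,n+'6.png')
    for k,z in (('torch',.02),('tray',.006),('case_lid',.12)):
        for b in ctrl.look_for(k,n)[:1]: print(n,k,round(b['score'],2),np.round(b['box'],1),atz(s,b['box'][0],b['box'][1],z)-t)
st()
a=[cv2.imread(f'pics/{n}6.png') for n in ('wrist','side')]
cv2.imwrite('pics/fin.png',cv2.resize(np.hstack(a),(800,300)))
E
python3 f.py
```

```text
wrist torch 0.86 [258.1 174.6  30.1 118.7] [-0.00102135 -0.00036516  0.02      ]
wrist tray 0.85 [260.7 169.1 131.8 162.3] [-0.00561471  0.00175315  0.006     ]
top torch 0.81 [161.9 222.2   7.8  31.9] [-0.02530391 -0.00353923  0.02      ]
top tray 0.67 [163.1 212.4  58.8  72.4] [ 0.00594954 -0.00166371  0.006     ]
top case_lid 0.78 [308.2 216.1  33.7  49.6] [-0.00700411 -0.42367724  0.12      ]
side torch 0.72 [165.6 190.4  26.5  37.2] [-0.00395294 -0.00451228  0.02      ]
side tray 0.87 [165.7 193.6  67.6  52.8] [-0.00516182 -0.00311795  0.006     ]
side case_lid 0.58 [291.  207.4  24.3  59.9] [ 0.01993033 -0.41060425  0.12      ]
19.3167 [0.5032 0.2379 0.1845] [[-0.971, -0.24, -0.0], [-0.24, 0.971, -0.0], [0.0, -0.0, -1.0]] [-0.341  0.514 -0.213  1.739  0.133  0.903  1.203] 0.06505640391096425 0.0 [-0.7 -0.  -0.1]
```

View pics/fin.png

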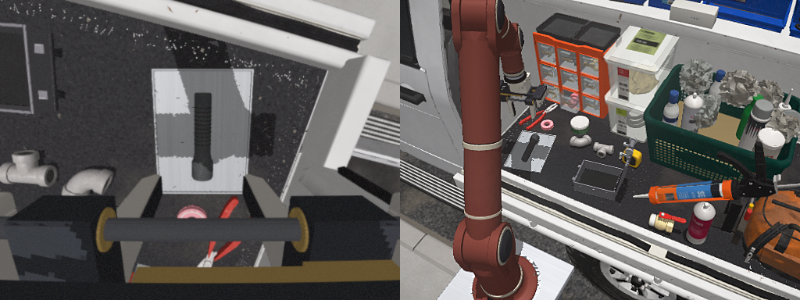

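The torch lies centred on the tray along its length, the lid stands open, and the bystanders haven't moved.

```bash
python3 -c "
from h import *
print(ctrl.finish_job())"
```

```text
the job is handed in; nothing more can be done
None
```

I freed the lid and held it back all the way up to its stop. The torch now lies along the tray, within about 5 mm of its middle, and the job was handed in at about 19 s, though no verdict came back.

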